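# Sort the sample pots and the stationery on the inspection bench

## Task

Sort the four mixed things in the middle of the bench: stand both green-lidded sample pots upright in the narrow white tray under the bar lamp, and put the yellow highlighter and the red stapler in the blue stationery tray. The pots are thin-walled, so pinch them with no more than about 30 N, keep them upright all the way and set them down instead of dropping them. Do not bump the lamp, and leave the tape roll, tomato, amber jar and scraper where they are.

Things in the scene. Friction and masses are not known exactly. Their poses are not given: they have to be found in the camera images.
- pot_a: First sample pot: upright cylinder 40 mm in diameter and 70 mm tall, clear body with reddish grain in the lower part and a green lid of the same diameter (top 16 mm), about 60 g. Origin: centre of its underside, z up along its axis.
- pot_b: Second sample pot, the same as the first.
- highlighter: Yellow highlighter pen with a black cap, a flat bar 110 mm long (its x; cap at +x), 22 mm wide (y) and 14 mm high, about 25 g, lying on the bench. Origin: centre of its underside.
- stapler: Small red stapler on a black base, 100 mm long (its x, hinge end at -x), 28 mm wide (y), about 45 mm high, about 120 g; the red block at the hinge end (26 mm wide, 8 to 37 mm above the bench) spans x -48 to -14 mm, the red arm above (24 mm wide, 25 to 45 mm high) the whole length. Origin: centre of its underside.
- station: Narrow white open tray fixed to the bench, outside 210 mm (its x) by 84 mm (y) by 20 mm high, walls and floor 4 mm thick (inside 202 by 76 mm). Its x runs roughly away from the robot; it stands on the left or the right of the bench. Origin: centre of its underside. The bar lamp stands over it.
- lamp: Bar lamp fixed over the white tray: aluminium bar 330 mm long (its x) and 50 mm wide (y), centred over the tray along its whole length, its underside 220 mm and top 244 mm above the bench; carried by two dark posts of 12 mm diameter at x = -150 and +150 mm, on 6 mm thick feet 60 by 84 mm. Both long sides are open. Frame: the same as the white tray's.
- tray: Blue open stationery tray fixed to the bench on the other side of the bench from the white one, outside 190 mm (its x) by 130 mm (y) by 30 mm high, walls and floor 4 mm thick. Origin: centre of its underside.
- tape: Bystander: amber tape roll lying flat, 64 mm in diameter, 18 mm high, among the things to sort. Origin: centre of its underside.
- tomato: Bystander: red tomato, 64 mm in diameter, 51 mm high, behind the things to sort. Origin: centre of its underside.
- jar: Bystander: amber jar with a white cap, 60 mm in diameter, 85 mm tall, behind the things to sort. Origin: centre of its underside.
- scraper: Bystander: slim steel scraper with a green handle, 140 mm long (its x, handle at -x), 18 mm wide, 12 mm high, lying among the things to sort. Origin: centre of its underside.
Not all that is in view belongs to the job. What is shaped like the pot_b but brown, pink or purple is not meant.

How it is judged:
At the end, for the whole second after the job is handed in: Both sample pots stand on the floor of the white tray under the lamp, within its walls and upright to 0.15 rad; the highlighter and the stapler lie in the blue tray with their middles inside its walls and less than 35 mm above the bench; all four are at rest (x of pot_a in the frame of station between -0.084 and 0.084 m and y of pot_a in the frame of station between -0.022 and 0.022 m and z of each of pot_a, pot_b in the frame of station below 0.01 m and angle between each of pot_a, pot_b's own z axis and vertical below 0.15 rad and linear speed of each of pot_a, pot_b, highlighter, stapler below 0.02 m/s and x of pot_b in the frame of station between -0.084 and 0.084 m and y of pot_b in the frame of station between -0.022 and 0.022 m and x of highlighter in the frame of tray between -0.088 and 0.088 m and y of highlighter in the frame of tray between -0.058 and 0.058 m and z of each of highlighter, stapler in the frame of tray below 0.035 m and x of stapler in the frame of tray between -0.088 and 0.088 m and y of stapler in the frame of tray between -0.058 and 0.058 m); the robot touches nothing.
It fails at once if a sample pot is squeezed too hard (more than 70 N summed over the two fingers, about 35 N of grip) (contact force between the fingers and pot_a above 70 N or contact force between the fingers and pot_b above 70 N).
It fails at once if a sample pot is tipped more than 35 degrees (angle between any of pot_a, pot_b's own z axis and vertical above 0.61 rad).
It fails at once if a sample pot is dropped or thrown (moves faster than 0.6 m/s with no finger on it, a fall of about 2 cm) ((linear speed of pot_a above 0.6 m/s and contact force between the fingers and pot_a below 0.01 N) or (linear speed of pot_b above 0.6 m/s and contact force between the fingers and pot_b below 0.01 N)).
It fails at once if the lamp is bumped (more than 3 N) (contact force between lamp and anything else above 3 N).
It fails at once if the tape roll, tomato, amber jar or scraper is moved more than 25 mm (distance of any of tape, tomato, jar, scraper from where it was at the start of the episode above 0.025 m).
It also fails if it takes over 72 s, if anything falls off the work surface, if the arm or the gripper's body presses on something with over 40 N, if the wrist force passes 120 N, or if a joint passes its speed limit or range.

## Robot

A 6-joint arm with a two-finger parallel gripper is mounted at the origin on the work surface. World frame = base frame: x ahead of the robot, y to its left, z up, the work surface at z = 0. Lengths are in m, angles in rad, forces in N, time in s.
With the tool pointing down it reaches from about 0.35 to 0.975 m from the base axis. Payload 4.9 kg.
Tool frame: the origin (TCP) lies at the very end of the fingers, on their centre line; the grasp point (between the pads) lies 19 mm behind it; z points along the fingers, y is the line along which they close (so a half turn about z gives the same grasp; the last joint's range is limited). The gripper opens to 85 mm and grips with 20 to 120 N. Pads are 22 mm wide; open, the fingers measure 114 mm over their backs; the gripper's body (76 mm by 85 mm) begins 54 mm behind the grasp point. The pads swing forward as they close: fully open they stand 13 mm farther back than shut.
Start: joints at [1.165, 0.053, 1.613, -0, 1.476, -0.119], TCP at [0.177, 0.599, 0.21] pointing down, gripper open.
Joint ranges: [-3.01, 3.01], [-1.01, 2.22], [0.06, 2.58], [-1.02, 4.17], [0.09, 2.62], [-3.14, 3.14]. Speed limits (rad/s): [2.57, 2.57, 3.14, 3.14, 3.14, 3.14].

## Interface

Orientations are given as a unit quaternion [w, x, y, z].
In Python, from plant import manip gives the robot as it stands.
- The arm moves only by the shell command python3 -m pendant 'ROWS'. ROWS is JSON, a list of rows, each a list of 3 entries, a list of its own where there are three numbers: the opening, from 0 (shut) to 1 (fully open), then the shift along the tool's x, y, z in units of 12 cm (1.0 is 12 cm), then the turn about the tool's z in units of pi rad (1.0 is pi rad). In form: [[gripper, [dx, dy, dz], roll], ...]. A call has 1 to 10 rows; each row is the pose to reach, as a shift and turn from the pose commanded when the call began, along the tool's axes at that moment, turning the shorter way round; what a row does not reach only later rows make up. A row lasts 1/10 s, in which the tool goes at most 50 mm and 8.59 degrees, less where a joint would pass 70% of its speed; a pose out of reach is approached as far as the arm can. A call with a number of a shift or a turn outside -1 to 1 is refused whole. A call with a gripper value outside its range is refused whole. The fingers move at their own pace and stop on an object; the grip force is fixed at half the most. Time passes only in rows, so rows that repeat a pose let the fingers close. It gives the time, the measured TCP pose, the force, the opening and the grip force at its end, in the units of the state.
- manip.state(): the state, without advancing time (a new reading comes with each control period).
- manip.grab_frame(name): name is "scene" or "top"; returns a dict with "img" (400x640x3 uint8, red, green, blue), "fx", "fy", "cx", "cy" (pixels), "D" ([k1, k2, p1, p2, k3] as OpenCV has them; the pictures are not rectified), "eye" and "rotation" of the camera in the world. Camera axes: x right, y down, z forward; pixel columns grow to the right and rows downward; lengths in m; the calibration is good to about 2 mm. A picture is of the moment at which its call begins. There is no depth.
- manip.job_done(): hands the job in; it is judged then, once.
The state is a dict: "time": time; "joint_pos": joint angles; "joint_vel": joint speeds; "joint_efforts": joint torques, N m; "tool_pos": TCP position; "tool_rot": TCP orientation; "contact_force": force on the tool from outside, world axes, zero at the start; "ft_torque": the same for the moment, N m; "gripper_width": opening from 0.0 (shut) to 1.0 (fully open); "grasp_force": force on a finger pad.
Only numpy, scipy, OpenCV 4.12 (cv2) and the standard library are available. Lean on these libraries where they do the work, as an engineer would, in place of code of your own. Each camera call takes 0.05 s, during which the arm holds its last target. There are 200 camera calls.

## Working session

There is one attempt and no reset: what is moved stays moved. The work goes in short steps, Python scripts to look and compute and a shell command to move; the robot and the scene stay as the last step left them, time stands still between calls to the robot, and variables do not carry over. Pictures are saved under pics/ and viewed, at most 10 in all, crops included, and the job is handed in when it is done.

```bash
ls; mkdir -p pics; cat > h.py <<'E'
import numpy as np,cv2
from plant import manip
def grab(n):
    f=manip.grab_frame(n); return f
def K(f): return np.array([[f['fx'],0,f['cx']],[0,f['fy'],f['cy']],[0,0,1.]])
def ray(f,u,v,z):
    p=cv2.undistortPoints(np.array([[[u,v]]],float),K(f),np.array(f['D'],float))[0,0]
    d=np.array(f['rotation'])@np.array([p[0],p[1],1]); e=np.array(f['eye'])
    return e+d*(z-e[2])/d[2]
E
python3 - <<'E'
from h import *
import pickle
for n in('scene','top'):
    f=grab(n); pickle.dump(f,open(f'{n}0.pkl','wb')); cv2.imwrite(f'pics/{n}0.png',f['img'][:,:,::-1]); print(n,f['eye'],f['rotation'],f['fx'],f['D'])
s=manip.state();print(s)
E
```

```text
pics
scene [0.79249242 0.39175439 0.77062327] [-0.0681618   0.23089287  0.93348055 -0.26581294] 362.1477009126185 [0.01552185 0.         0.         0.         0.        ]
top [ 0.40351125 -0.01131622  0.91841371] [-0.07474461  0.75137759 -0.65218644  0.06706564] 400.02051378386784 [0.01164737 0.         0.         0.         0.        ]
{'time': 0.1, 'joint_pos': array([ 1.16501546e+00,  5.33197174e-02,  1.61419626e+00, -1.47493477e-06,
        1.47598740e+00, -1.19004645e-01]), 'joint_vel': array([-0.00018757, -0.00021573, -0.00311218,  0.00169172, -0.00135604,
        0.0020406 ]), 'joint_efforts': array([ 4.97876263e-04, -3.94901848e+01, -3.71363819e+01, -5.79383436e-05,
        3.87869120e-03,  2.36567161e-06]), 'tool_pos': array([0.17654591, 0.59890346, 0.20904445]), 'tool_rot': array([-2.47103983e-04,  1.42897133e-01,  9.89737085e-01, -9.22850663e-04]), 'contact_force': array([ 0.68863236,  0.49974663, -0.10847634]), 'ft_torque': array([ 0.06884804, -0.01533231, -0.01376416]), 'grasp_force': 0.0, 'gripper_width': 0.9980793965532438}
```

View pics/scene0.png

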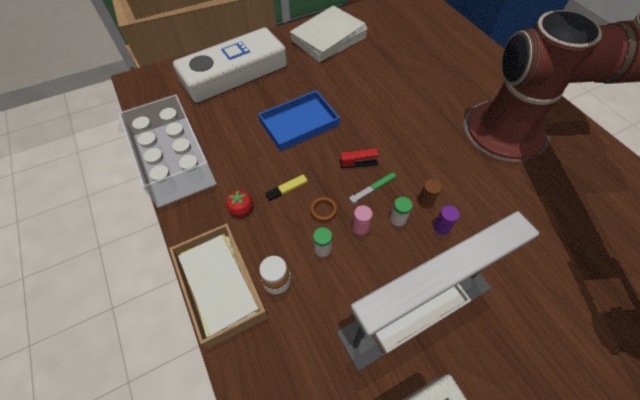

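View pics/top0.png

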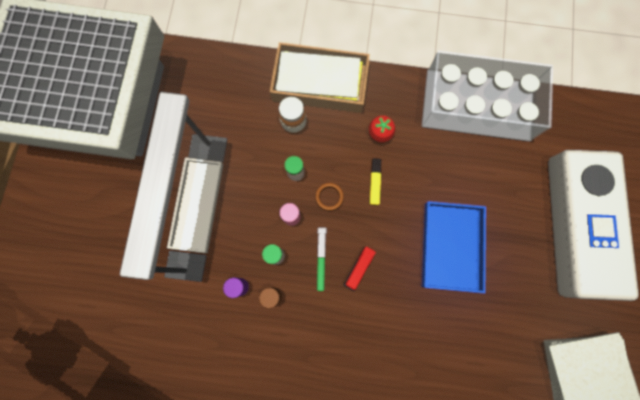

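The top view shows the white tray and lamp on the left (tray about (195,205)) and the blue tray at (455,247). The green lids are at (294,165) and (272,254), the highlighter at (376,182) and the stapler at (361,268). The brown, pink and purple pots are decoys. Next I'll measure these.

```bash
cat >> h.py <<'E'
from scipy.spatial.transform import Rotation as R
_g=grab
def grab(n):
    f=_g(n); q=f['rotation']; f['rotation']=R.from_quat([q[1],q[2],q[3],q[0]]).as_matrix(); return f
def blobs(f,lo,hi,amin=40):
    h=cv2.cvtColor(f['img'],cv2.COLOR_RGB2HSV); m=cv2.inRange(h,np.array(lo),np.array(hi))
    c,_=cv2.findContours(m,cv2.RETR_EXTERNAL,cv2.CHAIN_APPROX_NONE)
    return [(cv2.contourArea(x),cv2.minAreaRect(x),x) for x in c if cv2.contourArea(x)>amin]
def quad(f,r,z): return np.array([ray(f,u,v,z)[:2] for u,v in cv2.boxPoints(r)])
def rect(f,c,z):
    p=np.array([ray(f,u,v,z)[:2] for u,v in c[:,0].astype(float)])
    (x,y),(w,h),a=cv2.minAreaRect((p*1000).astype(np.float32))
    if w<h: w,h,a=h,w,a-90
    return np.round([x,y,w,h,a],1)
E
python3 - <<'E'
from h import *
for n in('top','scene'):
    f=grab(n); print(n,(f['rotation'][:,2]).round(3))
    for nm,lo,hi,z in [('green',(45,90,50),(80,255,255),.07),('yellow',(24,120,100),(34,255,255),.012),('red',(0,190,100),(5,255,255),.045),('blue',(105,150,60),(120,255,255),.03),('pink',(165,60,100),(177,160,255),.07),('purple',(130,100,40),(150,255,255),.07),('tape',(8,190,90),(16,255,255),.015),('white',(0,0,170),(179,45,255),.02)]:
        for a,r,c in blobs(f,lo,hi):
            print(nm,int(a),np.round(r[0]).astype(int),rect(f,c,z))
E
```

```text
top [ 0.198  0.025 -0.98 ]
green 209 [320 274] [407.4  -8.3  65.2  14.6   8. ]
green 286 [272 254] [434.6  99.5  40.1  39.5 -81.9]
green 246 [294 165] [631.3  83.6  41.   37.4   8.7]
yellow 298 [375 188] [ 619.2 -105.6   76.7   23.2    6.4]
red 451 [360 268] [432.7 -91.3  93.8  25.8 -19.9]
red 254 [381 130] [ 749.9 -101.1   55.2   54.2   82.2]
blue 106 [602 229] [ 590.2 -613.8   67.3   59.6    6.1]
blue 5023 [455 247] [ 509.2 -291.5  188.2  132.3    3.1]
pink 320 [290 213] [524.4  75.   46.1  40.9  53.7]
purple 352 [236 288] [355.7 161.5  47.8  38.1 -82. ]
white 4432 [594 372] [ 292.5 -601.5  157.8  131.6  -73.8]
white 159 [322 242] [ 4.773e+02 -4.000e-01  6.240e+01  1.580e+01  8.100e+00]
white 3058 [193 205] [522.6 299.5 209.9  81.9   1.1]
white 8582 [600 225] [ 610.6 -613.6  333.2  134.5    5.8]
white 389 [290 108] [784.7 118.4  55.2  53.7 -81.8]
white 4933 [153 185] [561.7 400.  434.8  64.    1.1]
white 243 [530  82] [ 930.5 -446.6   45.7   43.3    2.6]
white 3990 [486  94] [ 887.  -341.5  254.5  135.1   90. ]
white 3020 [317  74] [880.5  66.4 195.3 105.4 -87.4]
white 32532 [320  
[... 1101 characters left out ...]
 42.7  -38.7]
white 167 [188 162] [ 832.8 -289.9   43.    42.7  -38.2]
white 159 [152 154] [ 908.2 -356.1   44.2   40.3  -27.5]
white 151 [180 144] [ 833.3 -355.8   42.7   41.9   32.7]
white 144 [146 138] [ 908.8 -420.8   45.5   39.3  -27.5]
white 133 [174 128] [ 833.6 -418.6   43.2   40.7  -27.4]
white 123 [140 122] [ 908.2 -484.7   42.4   37.9  -27.4]
white 115 [168 113] [ 832.2 -484.5   42.3   39.3  -27.4]
white 42132 [ 76 279] [1113.  -167.8  863.5  333.8  -89.9]
white 405 [91 96] [1011.1 -654.3  118.2   85.3   -8.9]
white 3085 [601 119] [-280.4   68.7  304.   202.3   37.9]
white 2592 [229  55] [ 586.5 -651.2  333.7  132.     5.6]
white 1540 [327  28] [ 235.3 -634.2  211.1  150.8   18. ]
```

Tool-down alone can't get under the lamp, because the wrist would meet the bar. I'll check how the arm behaves at its reach limit, up high and clear of everything.

```bash
python3 -m pendant '[[1,[0,0,-1],0],[1,[0,0,-1],0],[1,[0,0,-1],0],[1,[0,0,-1],0]]'; python3 -m pendant '[[1,[0,0,-1],0],[1,[0,0,-1],0],[1,[0,0,-1],0],[1,[0,0,-1],0]]'; python3 -m pendant '[[1,[0,0,-1],0],[1,[0,0,-1],0],[1,[0,0,-1],0],[1,[0,0,-1],0]]'; python3 -c "
from plant import manip
print(manip.state()['joint_pos'].round(3))"
```

```text
time: 0.6
tool_pos: [0.1775, 0.6011, 0.336]
tool_rot: [0.001, 0.143, 0.99, 0.004]
contact_force: [-0.5, 0.2, 0.0]
gripper_width: 1.004
grasp_force: 0.0
time: 1.0
tool_pos: [0.177, 0.6001, 0.4539]
tool_rot: [0.001, 0.143, 0.99, 0.003]
contact_force: [0.0, 0.0, -0.0]
gripper_width: 0.999
grasp_force: 0.0
time: 1.4
tool_pos: [0.1769, 0.5998, 0.572]
tool_rot: [0.0, 0.143, 0.99, 0.002]
contact_force: [-0.2, -0.4, 0.4]
gripper_width: 1.003
grasp_force: 0.0
[ 1.165  0.092  0.976 -0.     2.07  -0.119]
```

```bash
for i in 1; do python3 -m pendant '[[1,[0,0,-1],0],[1,[0,0,-1],0],[1,[0,0,-1],0],[1,[0,0,-1],0]]'; python3 -c "
from plant import manip
print(manip.state()['joint_pos'].round(3))"; python3 -m pendant '[[1,[0,0,-1],0],[1,[0,0,-1],0],[1,[0,0,-1],0],[1,[0,0,-1],0],[1,[0,0,-1],0]]';python3 -c "
from plant import manip
print(manip.state()['joint_pos'].round(3))"; done
```

```text
time: 1.8
tool_pos: [0.1771, 0.6, 0.6907]
tool_rot: [0.0, 0.143, 0.99, 0.001]
contact_force: [0.4, -1.4, 1.6]
gripper_width: 1.0
grasp_force: 0.0
[ 1.165  0.25   0.582  0.     2.308 -0.119]
time: 2.3
tool_pos: [0.1683, 0.5706, 0.7867]
tool_rot: [-0.004, 0.143, 0.99, -0.01]
contact_force: [0.6, -0.3, -0.3]
gripper_width: 0.999
grasp_force: 0.0
[ 1.158  0.484  0.061  0.005  2.618 -0.122]
```

```bash
python3 -m pendant '[[1,[0,1,0],0],[1,[0,1,0],0],[1,[0,1,0],0],[1,[0,1,0],0],[1,[0,1,0],0]]'; python3 -c "
from plant import manip
print(manip.state()['joint_pos'].round(3))"; python3 -m pendant '[[1,[0,1,0],0],[1,[0,1,0],0],[1,[0,1,0],0],[1,[0,1,0],0],[1,[0,1,0],0]]';python3 -c "
from plant import manip
print(manip.state()['joint_pos'].round(3))"
```

```text
time: 2.8
tool_pos: [0.1743, 0.5938, 0.7603]
tool_rot: [-0.011, 0.143, 0.989, -0.031]
contact_force: [-0.2, 0.4, 0.5]
gripper_width: 1.001
grasp_force: 0.0
[ 1.162  0.531  0.056  0.012  2.619 -0.112]
time: 3.3
tool_pos: [0.1805, 0.6166, 0.7312]
tool_rot: [-0.019, 0.143, 0.988, -0.053]
contact_force: [1.3, -1.2, -0.6]
gripper_width: 1.0
grasp_force: 0.0
[ 1.166  0.578  0.055  0.019  2.619 -0.103]
```

```bash
python3 -m pendant '[[1,[0,-0.5,0.8],0],[1,[0,-0.5,0.8],0],[1,[0,-0.5,0.8],0],[1,[0,-0.5,0.8],0],[1,[0,-0.5,0.8],0],[1,[0,-0.5,0.8],0],[1,[0,-0.5,0.8],0]]'; python3 -c "
from plant import manip
print(manip.state()['joint_pos'].round(3))"
```

```text
time: 4.0
tool_pos: [0.1589, 0.5504, 0.645]
tool_rot: [-0.018, 0.143, 0.988, -0.05]
contact_force: [0.1, -0.0, -0.0]
gripper_width: 1.0
grasp_force: 0.0
[ 1.156  0.119  0.821  0.011  2.308 -0.122]
```

The reach limit tilts the tool and the tilt stays, so I can build a stable tilted grasp. Next I swing to azimuth 90° and stretch outward.

```bash
cat > s.py <<'E'
from plant import manip
import numpy as np
from scipy.spatial.transform import Rotation as R
s=manip.state();q=s['tool_rot'];M=R.from_quat([q[1],q[2],q[3],q[0]]).as_matrix()
print('j',s['joint_pos'].round(3),'p',s['tool_pos'].round(4),'x',M[:,0].round(3),'y',M[:,1].round(3),'z',M[:,2].round(3),'tilt',np.degrees(np.arccos(-M[2,2])).round(1),'w',s['gripper_width'].round(3),'F',round(s['grasp_force'],1),'t',s['time'])
E
python3 -m pendant '[[1,[0.9,0.4,0.4],0],[1,[0.9,0.4,0.4],0],[1,[0.9,0.4,0.4],0],[1,[0.9,0.4,0.4],0]]' >/dev/null; python3 -m pendant '[[1,[0.9,0.4,0.4],0],[1,[0.9,0.4,0.4],0],[1,[0.9,0.4,0.4],0],[1,[0.9,0.4,0.4],0]]'>/dev/null; python3 s.py;  python3 -m pendant '[[1,[0.3,0.95,0],0],[1,[0.3,0.95,0],0],[1,[0.3,0.95,0],0],[1,[0.3,0.95,0],0]]'; python3 s.py;  python3 -m pendant '[[1,[0.3,0.95,0],0],[1,[0.3,0.95,0],0],[1,[0.3,0.95,0],0],[1,[0.3,0.95,0],0]]'; python3 s.py
```

```text
time: 5.2
tool_pos: [-0.0268, 0.8165, 0.5222]
tool_rot: [-0.019, 0.144, 0.988, -0.056]
contact_force: [0.4, 0.6, -1.6]
gripper_width: 1.003
grasp_force: 0.0
time: 5.6
tool_pos: [-0.0298, 0.867, 0.4827]
tool_rot: [-0.022, 0.144, 0.989, -0.037]
contact_force: [-0.4, 0.5, 1.1]
gripper_width: 1.001
grasp_force: 0.0Traceback (most recent call last):
  File "s.py", line 5, in <module>
    print('j',s['joint_pos'].round(3),'p',s['tool_pos'].round(4),'x',M[:,0].round(3),'y',M[:,1].round(3),'z',M[:,2].round(3),'tilt',np.degrees(np.arccos(-M[2,2])).round(1),'w',s['gripper_width'].round(3),'F',round(s['grasp_force'],1),'t',s['time'])
                                                                                                                                                                                ^^^^^^^^^^^^^^^^^^^^^^^^
AttributeError: 'float' object has no attribute 'round'
Traceback (most recent call last):
  File "s.py", line 5, in <module>
    print('j',s['joint_pos'].round(3),'p',s['tool_pos'].round(4),'x',M[:,0].round(3),'y',M[:,1].round(3),'z',M[:,2].round(3),'tilt',np.degrees
[... 239 characters left out ...]
                                            ^^^^^^^^^^^^^^^^^^^^^^^^
AttributeError: 'float' object has no attribute 'round'
Traceback (most recent call last):
  File "s.py", line 5, in <module>
    print('j',s['joint_pos'].round(3),'p',s['tool_pos'].round(4),'x',M[:,0].round(3),'y',M[:,1].round(3),'z',M[:,2].round(3),'tilt',np.degrees(np.arccos(-M[2,2])).round(1),'w',s['gripper_width'].round(3),'F',round(s['grasp_force'],1),'t',s['time'])
                                                                                                                                                                                ^^^^^^^^^^^^^^^^^^^^^^^^
AttributeError: 'float' object has no attribute 'round'
```

```bash
sed -i "s/s\['gripper_width'\].round(3)/round(s['gripper_width'],3)/" s.py; python3 s.py; python3 -m pendant '[[1,[0.3,0.95,0],0],[1,[0.3,0.95,0],0],[1,[0.3,0.95,0],0],[1,[0.3,0.95,0],0],[1,[0.3,0.95,0],0]]' >/dev/null; python3 s.py;  python3 -m pendant '[[1,[0.3,0.9,-0.9],0],[1,[0.3,0.9,-0.9],0],[1,[0.3,0.9,-0.9],0],[1,[0.3,0.9,-0.9],0],[1,[0.3,0.9,-0.9],0]]'>/dev/null; python3 s.py
```

```text
j [1.502 0.893 0.057 0.064 2.261 0.259] p [-0.0298  0.867   0.4827] x [-0.958  0.285  0.033] y [ 0.282  0.956 -0.079] z [-0.054 -0.066 -0.996] tilt 4.9 w 1.001 F 0.0 t 5.6
j [1.506 0.952 0.055 0.065 2.173 0.259] p [-0.0318  0.9061  0.4303] x [-0.957  0.285  0.043] y [ 0.283  0.958 -0.05 ] z [-0.056 -0.036 -0.998] tilt 3.8 w 0.999 F 0.0 t 6.1
j [1.501 0.922 0.055 0.069 2.171 0.258] p [-0.0286  0.9007  0.4576] x [-0.957  0.285  0.054] y [ 0.285  0.958 -0.02 ] z [-0.057 -0.003 -0.998] tilt 3.3 w 1.003 F 0.0 t 6.6
```

```bash
python3 -m pendant '[[1,[0.3,1,-0.7],0],[1,[0.3,1,-0.7],0],[1,[0.3,1,-0.7],0],[1,[0.3,1,-0.7],0],[1,[0.3,1,-0.7],0],[1,[0.3,1,-0.7],0],[1,[0.3,1,-0.7],0],[1,[0.3,1,-0.7],0],[1,[0.3,1,-0.7],0],[1,[0.3,1,-0.7],0]]' >/dev/null; python3 s.py
```

```text
j [1.495 0.912 0.056 0.072 2.149 0.254] p [-0.0235  0.9052  0.4657] x [-0.956  0.285  0.064] y [0.287 0.958 0.009] z [-0.058  0.027 -0.998] tilt 3.7 w 0.999 F 0.0 t 7.6
```

```bash
python3 -m pendant '[[1,[0.3,1,-0.7],0]]' >/dev/null; python3 s.py; python3 -m pendant '[[1,[0.3,1,-0.7],0]]' >/dev/null; python3 s.py; python3 -m pendant '[[1,[0.3,1,-0.7],0],[1,[0.3,1,-0.7],0]]' >/dev/null; python3 s.py
```

```text
j [1.492 0.906 0.057 0.075 2.128 0.254] p [-0.022   0.9104  0.4707] x [-0.956  0.285  0.073] y [0.288 0.957 0.034] z [-0.06   0.054 -0.997] tilt 4.6 w 0.999 F 0.0 t 7.7
j [1.489 0.897 0.056 0.078 2.107 0.253] p [-0.0199  0.9145  0.4799] x [-0.955  0.284  0.082] y [0.29  0.955 0.063] z [-0.061  0.084 -0.995] tilt 6.0 w 1.002 F 0.0 t 7.8
j [1.485 0.882 0.055 0.082 2.089 0.252] p [-0.0167  0.9164  0.4949] x [-0.955  0.283  0.093] y [0.292 0.952 0.096] z [-0.061  0.119 -0.991] tilt 7.7 w 1.0 F 0.0 t 8.0
```

```bash

python3 -m pendant '[[1,[0.3,1,-0.5],0]]' >/dev/null
python3 -m pendant '[[1,[0.3,1,-0.5],0]]' >/dev/null
python3 -m pendant '[[1,[0.3,1,-0.5],0]]' >/dev/null
python3 -m pendant '[[1,[0.3,1,-0.4],0]]' >/dev/null
python3 -m pendant '[[1,[0.3,1,-0.4],0]]' >/dev/null
python3 s.py
python3 -m pendant '[[1,[0.3,1,-0.3],0]]' >/dev/null
python3 -m pendant '[[1,[0.3,1,-0.3],0]]' >/dev/null
python3 -m pendant '[[1,[0.3,1,-0.3],0]]' >/dev/null
python3 -m pendant '[[1,[0.3,1,-0.3],0]]' >/dev/null
python3 -m pendant '[[1,[0.3,1,-0.3],0]]' >/dev/null; python3 s.py
```

```text
j [1.475 0.867 0.056 0.096 1.961 0.25 ] p [-0.01    0.9504  0.5159] x [-0.952  0.275  0.137] y [0.3   0.926 0.229] z [-0.064  0.26  -0.964] tilt 15.5 w 1.0 F 0.0 t 8.5
j [1.467 0.854 0.056 0.11  1.825 0.248] p [-0.004   0.9851  0.542 ] x [-0.949  0.26   0.181] y [0.31  0.879 0.363] z [-0.065  0.4   -0.914] tilt 23.9 w 0.999 F 0.0 t 9.0
```

```bash

python3 -m pendant '[[1,[0.3,1,-0.2],0]]' >/dev/null
python3 -m pendant '[[1,[0.3,1,-0.2],0]]' >/dev/null
python3 -m pendant '[[1,[0.3,1,-0.2],0]]' >/dev/null
python3 -m pendant '[[1,[0.3,1,-0.2],0]]' >/dev/null
python3 -m pendant '[[1,[0.3,1,-0.2],0]]' >/dev/null
python3 -m pendant '[[1,[0.3,1,-0.2],0]]' >/dev/null
python3 -m pendant '[[1,[0.3,1,-0.2],0]]' >/dev/null;python3 s.py
```

```text
j [1.455 0.82  0.056 0.129 1.648 0.244] p [0.005  1.0203 0.6023] x [-0.945  0.228  0.236] y [0.322 0.779 0.538] z [-0.062  0.584 -0.809] tilt 36.0 w 1.001 F 0.0 t 9.7
```

```bash
cat >> s.py <<'E'
import sys
if len(sys.argv)>3:
    g=np.array([float(a) for a in sys.argv[1:4]])
    t=g+ (np.array(M[:,2])*.019 if len(sys.argv)>4 else 0)
    print('go',(M.T@(t-s['tool_pos'])/.12).round(3))
E
python3 -m pendant '[[1,[0,0,-1],0.37],[1,[0,0,-1],0.37],[1,[0,0,-1],0.37],[1,[0,0,-1],0.37],[1,[0,0,-1],0.37],[1,[0,0,-1],0.37],[1,[0,0,-1],0.37],[1,[0,0,-1],0.37],[1,[0,0,-1],0.37]]'>/dev/null
python3 s.py 0.3 0.4 0.45; python3 s.py 0.435 0 0.3
```

```text
j [1.435 0.705 0.056 0.144 1.761 1.407] p [0.0121 0.9458 0.6957] x [-0.079  0.803  0.59 ] y [ 0.995  0.1   -0.003] z [-0.062  0.587 -0.807] tilt 36.2 w 1.004 F 0.0 t 10.6
go [-5.053  1.936 -1.165]
j [1.435 0.705 0.056 0.144 1.761 1.407] p [0.0121 0.9458 0.6957] x [-0.079  0.803  0.59 ] y [ 0.995  0.1   -0.003] z [-0.062  0.587 -0.807] tilt 36.2 w 1.004 F 0.0 t 10.6
go [-8.558  2.724 -2.182]
```

```bash

python3 -m pendant '[[0.8,[-1,0.32,-0.25],0],[0.8,[-1,0.32,-0.25],0],[0.8,[-1,0.32,-0.25],0]]'>/dev/null
python3 -m pendant '[[0.8,[-1,0.32,-0.25],0],[0.8,[-1,0.32,-0.25],0],[0.8,[-1,0.32,-0.25],0]]'>/dev/null
python3 -m pendant '[[0.8,[-1,0.32,-0.25],0],[0.8,[-1,0.32,-0.25],0],[0.8,[-1,0.32,-0.25],0]]'>/dev/null
python3 s.py 0.435 0 0.3
python3 -m pendant '[[0.8,[-1,0.32,-0.25],0],[0.8,[-1,0.32,-0.25],0],[0.8,[-1,0.32,-0.25],0]]'>/dev/null
python3 -m pendant '[[0.8,[-1,0.32,-0.25],0],[0.8,[-1,0.32,-0.25],0],[0.8,[-1,0.32,-0.25],0]]'>/dev/null
python3 s.py 0.435 0 0.3
```

```text
j [ 1.06  -0.271  1.427  0.349  1.455  1.013] p [0.1533 0.6332 0.5644] x [-0.082  0.804  0.589] y [ 0.995  0.101 -0.   ] z [-0.06   0.586 -0.808] tilt 36.1 w 0.797 F 0.0 t 11.5
go [-5.732  1.802 -1.455]
j [ 0.512 -0.631  1.831  0.572  1.644  0.542] p [0.2524 0.4132 0.4708] x [-0.081  0.804  0.589] y [ 0.995  0.1   -0.   ] z [-0.059  0.586 -0.808] tilt 36.1 w 0.8 F 0.0 t 12.1
go [-3.73   1.169 -0.957]
```

```bash

python3 -m pendant '[[0.8,[-0.9,0.5,-0.25],0],[0.8,[-0.9,0.5,-0.25],0],[0.8,[-0.9,0.5,-0.25],0]]'>/dev/null
python3 -m pendant '[[0.8,[-0.9,0.4,-0.25],0],[0.8,[-0.9,0.4,-0.25],0],[0.8,[-0.9,0.4,-0.25],0]]'>/dev/null
python3 -m pendant '[[0.8,[-0.9,0.25,-0.25],0],[0.8,[-0.9,0.25,-0.25],0],[0.8,[-0.9,0.25,-0.25],0]]'>/dev/null
python3 s.py 0.435 0 0.2 ; python3 s.py 0.435 0.101 0.04 g
```

```text
j [-0.311 -0.433  1.898  0.605  1.897 -0.273] p [0.4211 0.1129 0.3512] x [-0.077  0.805  0.589] y [ 0.995  0.098 -0.004] z [-0.06   0.585 -0.808] tilt 36.1 w 0.801 F 0.0 t 13.0
go [-1.507  0.028  0.461]
j [-0.311 -0.433  1.898  0.605  1.897 -0.273] p [0.4211 0.1129 0.3512] x [-0.077  0.805  0.589] y [ 0.995  0.098 -0.004] z [-0.06   0.585 -0.808] tilt 36.1 w 0.801 F 0.0 t 13.0
go [-1.614  0.115  2.19 ]
```

```bash

python3 -m pendant '[[0.75,[-0.8,0.06,0.6],0],[0.75,[-0.8,0.06,0.6],0],[0.75,[-0.8,0.06,0.6],0]]'>/dev/null
python3 -m pendant '[[0.75,[-0.8,0.06,0.6],0],[0.75,[-0.8,0.06,0.6],0],[0.75,[-0.8,0.06,0.6],0],[0.75,[-0.8,0.06,0.6],0]]'>/dev/null
python3 s.py 0.435 0.101 0.04 g
python3 - <<'E'
from h import *
f=grab('scene'); cv2.imwrite('pics/s1.png',cv2.resize(f['img'][100:360,260:600],None,fx=2.2,fy=2.2)[:,:,::-1])
E
```

```text
j [-0.43  -0.169  2.081  0.532  1.588 -0.618] p [0.4397 0.0477 0.1218] x [-0.077  0.803  0.591] y [ 0.995  0.101 -0.007] z [-0.065  0.587 -0.807] tilt 36.2 w 0.75 F 0.0 t 13.7
go [-0.043  0.011  0.972]
```

View pics/s1.png

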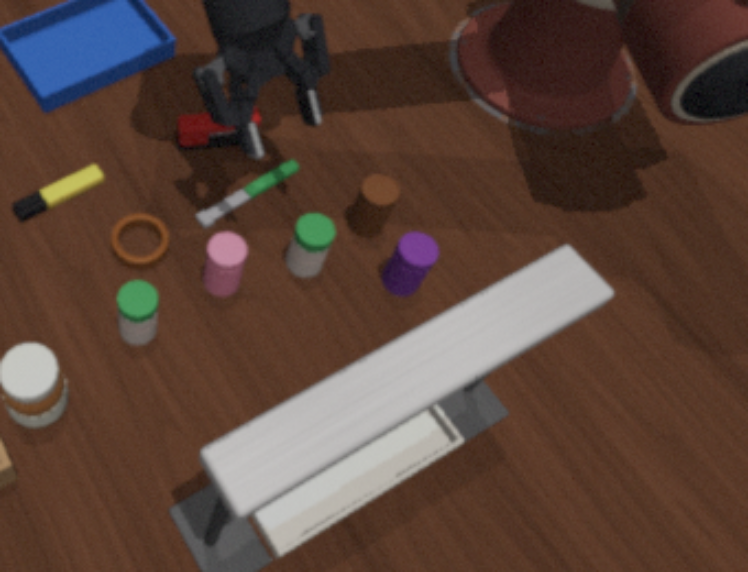

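The tilted gripper, with tips at crop (258,155) and (317,120), aims at the near green pot at (312,245). Nothing is in its path, so I advance.

```bash

python3 -m pendant '[[0.75,[0,0,0.4],0],[0.75,[-0.03,0.01,0.7],0],[0.75,[-0.04,0.01,0.9],0],[0.75,[-0.04,0.01,0.97],0],[0.65,[-0.04,0.01,0.97],0],[0.6,[-0.04,0.01,0.97],0],[0.55,[-0.04,0.01,0.97],0]]'
python3 -m pendant '[[0.52,[0,0,0],0],[0.5,[0,0,0],0]]'
python3 -m pendant '[[0.49,[0,0,0],0],[0.48,[0,0,0],0]]' ; python3 s.py 0.435 0.101 0.04 g
```

```text
time: 14.45
tool_pos: [0.4372, 0.1108, 0.0288]
tool_rot: [-0.229, 0.638, 0.705, 0.207]
contact_force: [-0.2, 0.2, -0.1]
gripper_width: 0.555
grasp_force: 0.0
time: 14.65
tool_pos: [0.4359, 0.1112, 0.0276]
tool_rot: [-0.23, 0.638, 0.705, 0.207]
contact_force: [-1.4, -0.3, 0.3]
gripper_width: 0.503
grasp_force: 0.2
time: 14.85
tool_pos: [0.4353, 0.1116, 0.027]
tool_rot: [-0.231, 0.638, 0.705, 0.207]
contact_force: [-0.5, 0.2, 0.7]
gripper_width: 0.477
grasp_force: 0.3
j [-0.304 -0.054  2.161  0.586  1.357 -0.626] p [0.4353 0.1116 0.027 ] x [-0.079  0.804  0.589] y [ 0.995  0.1   -0.003] z [-0.062  0.586 -0.808] tilt 36.1 w 0.477 F 0.3 t 14.85
go [-0.007 -0.011  0.019]
```

```bash

python3 -m pendant '[[0.47,[0,0,0],0]]' | tail -2
python3 -m pendant '[[0.465,[0,0,0],0]]' | tail -2
python3 -m pendant '[[0.46,[0,0,0],0]]' | tail -2
```

```text
gripper_width: 0.468
grasp_force: 0.5
gripper_width: 0.463
grasp_force: 4.0
gripper_width: 0.46
grasp_force: 9.8
```

The grip force follows the commanded opening, so I can keep it gentle. I'll firm up slightly and lift.

```bash

python3 -m pendant '[[0.455,[0,0,0],0],[0.455,[0.06,0,-0.08],0],[0.455,[0.15,0,-0.2],0],[0.455,[0.3,0,-0.4],0],[0.455,[0.42,0,-0.57],0],[0.455,[0.42,0,-0.57],0]]'; python3 s.py
python3 - <<'E'
from h import *
f=grab('top'); print([(int(a),np.round(r[0]),rect(f,c,.155)) for a,r,c in blobs(f,(45,90,50),(80,255,255))])
cv2.imwrite('pics/t1.png',f['img'][:,:,::-1])
E
```

```text
time: 15.75
tool_pos: [0.4385, 0.1115, 0.1161]
tool_rot: [-0.227, 0.638, 0.706, 0.209]
contact_force: [0.6, 0.5, -0.7]
gripper_width: 0.459
grasp_force: 16.3
j [-0.302 -0.21   2.124  0.573  1.51  -0.523] p [0.4385 0.1115 0.1161] x [-0.084  0.806  0.586] y [0.995 0.1   0.005] z [-0.054  0.584 -0.81 ] tilt 35.9 w 0.459 F 16.3 t 15.75
[(354, array([266., 248.]), array([439.1, 101.2,  39.8,  39.7, -80.6])), (248, array([294., 165.]), array([608.5,  74.1,  36.9,  33.7,   8.7]))]
```

View pics/t1.png

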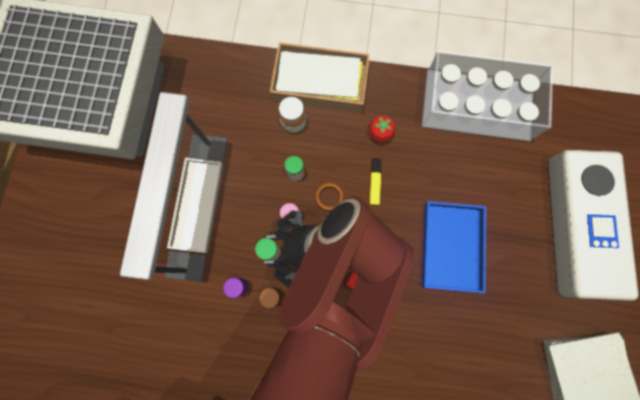

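The lid at (266,248) measures 40 mm across at z = 0.155, so pot_b is held upright. Now I work out the shifts into the white tray.

```bash
python3 - <<'E'
from h import *
s=manip.state();q=s['tool_rot'];M=R.from_quat([q[1],q[2],q[3],q[0]]).as_matrix()
p=s['tool_pos']; 
off=p-np.array([.4375,.1005,.0891]) 
for g in [(.478,.2,.033),(.478,.295,.033),(.478,.295,.005)]:
    t=np.array(g)+off; print((M.T@(t-p)/.12).round(3)); p=t
E
```

```text
[0.366 0.418 0.843]
[0.638 0.079 0.462]
[-0.137 -0.     0.189]
```

```bash

python3 -m pendant '[[0.455,[0.09,0.1,0.2],0],[0.455,[0.18,0.2,0.42],0],[0.455,[0.27,0.31,0.63],0],[0.455,[0.366,0.418,0.843],0],[0.455,[0.366,0.418,0.843],0],[0.455,[0.366,0.418,0.843],0]]'; python3 s.py
python3 -m pendant '[[0.455,[0.16,0.02,0.115],0],[0.455,[0.32,0.04,0.23],0],[0.455,[0.48,0.06,0.345],0],[0.455,[0.638,0.079,0.46],0],[0.455,[0.638,0.079,0.46],0],[0.455,[0.638,0.079,0.46],0]]'; python3 s.py
python3 - <<'E'
from h import *
f=grab('scene'); cv2.imwrite('pics/s2.png',cv2.resize(f['img'][100:360,260:600],None,fx=2.2,fy=2.2)[:,:,::-1])
E
```

```text
time: 16.4
tool_pos: [0.4742, 0.2121, 0.0541]
tool_rot: [-0.232, 0.638, 0.705, 0.205]
contact_force: [0.0, 0.1, -0.5]
gripper_width: 0.46
grasp_force: 16.3
j [-0.077 -0.016  2.068  0.646  1.29  -0.426] p [0.4742 0.2121 0.0541] x [-0.078  0.804  0.589] y [ 0.995  0.102 -0.006] z [-0.065  0.585 -0.808] tilt 36.1 w 0.46 F 16.3 t 16.4
time: 17.0
tool_pos: [0.4756, 0.3059, 0.0562]
tool_rot: [-0.23, 0.638, 0.705, 0.206]
contact_force: [0.2, 0.1, -0.8]
gripper_width: 0.457
grasp_force: 16.4
j [ 0.112  0.018  2.03   0.687  1.187 -0.285] p [0.4756 0.3059 0.0562] x [-0.08   0.805  0.588] y [ 0.995  0.1   -0.003] z [-0.061  0.585 -0.809] tilt 36.0 w 0.457 F 16.4 t 17.0
```

View pics/s2.png

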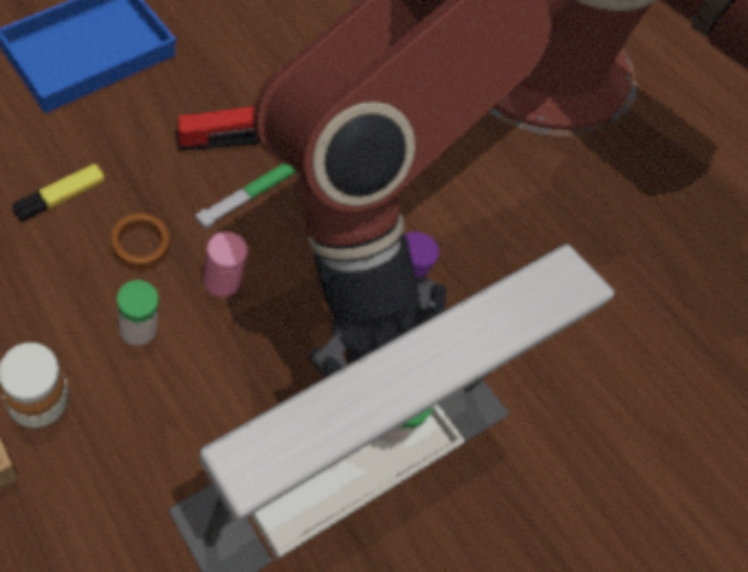

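The pot at crop (400,425) is under the bar and over the white tray, with the gripper clear of the lamp. Lowering gently.

```bash

python3 -m pendant '[[0.455,[-0.05,0,0.07],0],[0.455,[-0.09,0,0.12],0],[0.455,[-0.11,0,0.148],0],[0.455,[-0.11,0,0.148],0]]'
python3 s.py
python3 -m pendant '[[0.455,[-0.01,0,0.013],0],[0.455,[-0.01,0,0.013],0],[0.455,[-0.01,0,0.013],0]]'
```

```text
time: 17.45
tool_pos: [0.4747, 0.3059, 0.0326]
tool_rot: [-0.231, 0.639, 0.705, 0.206]
contact_force: [0.1, -0.4, -0.9]
gripper_width: 0.461
grasp_force: 16.4
j [ 0.112  0.059  2.036  0.7    1.152 -0.315] p [0.4747 0.3059 0.0326] x [-0.077  0.805  0.589] y [ 0.995  0.1   -0.006] z [-0.064  0.585 -0.808] tilt 36.1 w 0.461 F 16.4 t 17.45
time: 17.75
tool_pos: [0.4758, 0.3064, 0.0324]
tool_rot: [-0.231, 0.638, 0.705, 0.207]
contact_force: [-0.5, 0.6, 0.0]
gripper_width: 0.457
grasp_force: 16.4
```

```bash

python3 -m pendant '[[0.455,[-0.01,0,0.013],0],[0.455,[-0.01,0,0.013],0]]'
python3 -m pendant '[[0.463,[0,0,0],0],[0.47,[0,0,0],0],[0.48,[0,0,0],0],[0.52,[0,0,0],0],[0.6,[0,0,0],0],[0.68,[0,0,0],0],[0.68,[0,0,-0.15],0],[0.68,[0,0,-0.4],0],[0.68,[0,0,-0.7],0],[0.68,[0,0,-1],0]]'; python3 s.py .633 .085 .04 g
python3 - <<'E'
from h import *
for n in('scene','top'):
    f=grab(n); print([(int(a),np.round(r[0]),rect(f,c,.07),rect(f,c,.074)) for a,r,c in blobs(f,(45,90,50),(80,255,255),10)])
f=grab('scene');cv2.imwrite('pics/s3.png',cv2.resize(f['img'][100:360,260:600],None,fx=2.2,fy=2.2)[:,:,::-1])
E
```

```text
time: 17.95
tool_pos: [0.4761, 0.3066, 0.031]
tool_rot: [-0.231, 0.638, 0.705, 0.207]
contact_force: [-0.7, -0.2, 3.6]
gripper_width: 0.462
grasp_force: 16.6
time: 18.95
tool_pos: [0.4825, 0.2354, 0.1278]
tool_rot: [-0.231, 0.638, 0.705, 0.206]
contact_force: [1.7, -0.4, 0.5]
gripper_width: 0.678
grasp_force: 0.0
j [-0.03  -0.106  2.012  0.636  1.379 -0.301] p [0.4825 0.2354 0.1278] x [-0.079  0.804  0.589] y [ 0.995  0.101 -0.004] z [-0.063  0.585 -0.808] tilt 36.1 w 0.678 F 0.0 t 18.95
go [-1.538  1.124 -0.062]
[(42, array([446., 294.]), array([477.4, 309.7,  32.2,   8.1,   3.5]), array([479.2, 310.2,  32. ,   8. ,   3.5])), (256, array([322., 236.]), array([634.3,  86.1,  42.8,  38.7,  62.3]), array([635.2,  87.8,  42.5,  38.5,  62.3])), (40, array([236., 196.]), array([761.1, -93.5,  29.8,  29.6,  62.3]), array([761.2, -90.7,  29.6,  29.5,  62.3])), (91, array([380., 183.]), array([450.1,  26.6,  45.2,  16.9,   6.9]), array([452.1,  28.7,  45. ,  16.8,   6.9])), (194, array([318.,   3.]), array([ 2.470e+02, -7.001e+02,  2.072e+02,  6.280e+01, -2.000e-01]), array([ 2.501e+02, -6.939e+02,  2.060e+02,  6.240e+01, -2.000e-01]))]
[(110, array([321., 274.]), array([406.5,  -9.5,  63.1,  12.4,   8. ]), array([406.5,  -9.5,  62.8,  12.4,   8. ])), (227, array([184., 222.]), array([475.3, 293.9,  40.3,  32.2, -82. ]), array([474.9, 292.4,  40.1,  32. , -82. ])), (201, array([294., 163.]), array([636.2,  82.5,  41. ,  31.2,  71. ]), array([635.1,  82. ,  40.9,  31.1,  71. ])), (25, array([383., 124.]), array([ 753.4, -100. ,   25. ,   18.2,   89.5]), array([751.8, -99.6,  24.8,  18.1,  89.5]))]
```

View pics/s3.png

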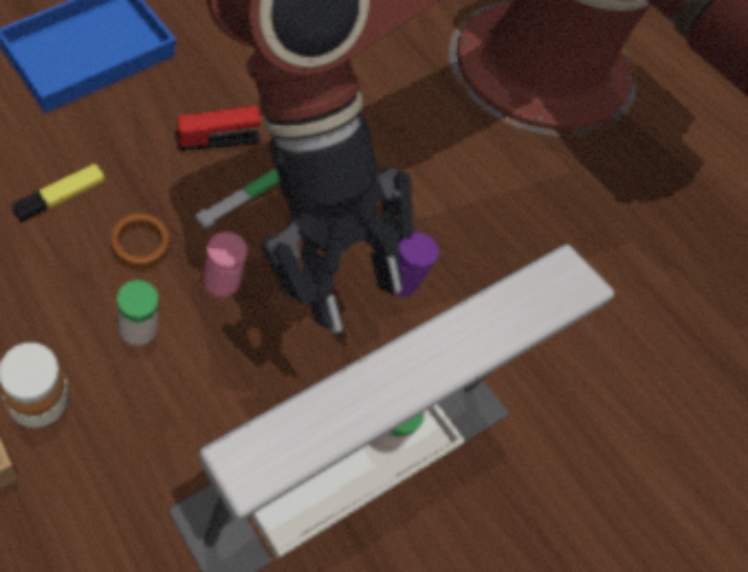

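pot_b stands in the tray, with its lid at crop (405,420). Next is the far pot.

```bash

python3 -m pendant '[[0.75,[-0.3,0.2,-0.6],0],[0.75,[-0.7,0.5,-0.8],0],[0.75,[-0.8,0.6,-0.8],0],[0.75,[-0.8,0.6,-0.8],0],[0.75,[-0.8,0.6,-0.8],0]]'>/dev/null
python3 -m pendant '[[0.75,[-0.74,0.52,-0.26],0],[0.75,[-0.74,0.52,-0.26],0],[0.75,[-0.74,0.52,-0.26],0],[0.75,[-0.74,0.52,-0.26],0]]'>/dev/null
python3 s.py .634 .085 .04 g
```

```text
j [-0.333  0.292  1.603  0.563  1.554 -0.531] p [0.6384 0.0271 0.1191] x [-0.078  0.804  0.59 ] y [ 0.995  0.101 -0.006] z [-0.064  0.587 -0.807] tilt 36.2 w 0.749 F 0.0 t 20.0
go [0.002 0.016 0.976]
```

```bash

python3 -m pendant '[[0.75,[0,0,0.4],0],[0.75,[0,0.01,0.7],0],[0.75,[0,0.015,0.9],0],[0.75,[0,0.015,0.97],0],[0.65,[0,0.015,0.97],0],[0.6,[0,0.015,0.97],0],[0.55,[0,0.015,0.97],0],[0.5,[0,0.015,0.97],0],[0.48,[0,0.015,0.97],0]]';python3 s.py .634 .085 .04 g
python3 -m pendant '[[0.47,[0,0,0],0],[0.465,[0,0,0],0],[0.46,[0,0,0],0],[0.455,[0,0,0],0]]'
python3 -m pendant '[[0.455,[0.06,0,-0.08],0],[0.455,[0.15,0,-0.2],0],[0.455,[0.25,0,-0.34],0],[0.455,[0.25,0,-0.34],0],[0.455,[0.25,0,-0.34],0]]'
python3 - <<'E'
from h import *
s=manip.state();q=s['tool_rot'];M=R.from_quat([q[1],q[2],q[3],q[0]]).as_matrix()
p=s['tool_pos']; print(p)
f=grab('top'); print([(int(a),np.round(r[0]),rect(f,c,.07+p[2]-.027)) for a,r,c in blobs(f,(45,90,50),(80,255,255))])
off=np.array([-.0012,.0111,.027])
for g in [(.573,.2,.035),(.573,.298,.034),(.573,.298,.005)]:
    t=np.array(g)+off; print((M.T@(t-p)/.12).round(3)); p=t
E
```

```text
time: 20.9
tool_pos: [0.6345, 0.0941, 0.0276]
tool_rot: [-0.23, 0.638, 0.705, 0.207]
contact_force: [-0.6, 0.3, 1.3]
gripper_width: 0.481
grasp_force: 0.2
j [-0.238  0.373  1.674  0.601  1.374 -0.543] p [0.6345 0.0941 0.0276] x [-0.08   0.805  0.588] y [ 0.995  0.1   -0.002] z [-0.06   0.585 -0.809] tilt 36.0 w 0.481 F 0.2 t 20.9
go [ 0.    -0.012  0.031]
time: 21.3
tool_pos: [0.634, 0.0946, 0.0272]
tool_rot: [-0.231, 0.638, 0.705, 0.207]
contact_force: [-1.5, -1.8, 4.3]
gripper_width: 0.457
grasp_force: 13.6
time: 21.8
tool_pos: [0.6349, 0.0947, 0.0789]
tool_rot: [-0.229, 0.638, 0.705, 0.207]
contact_force: [0.2, 0.3, -1.7]
gripper_width: 0.462
grasp_force: 13.5
[0.63487623 0.09473263 0.07887477]
[(228, array([184., 222.]), array([470.9, 275.2,  37.8,  30.2, -82. ])), (282, array([292., 156.]), array([634.8,  84.7,  41. ,  39.3,   9.2]))]
[ 0.741 -0.426  0.712]
[0.653 0.082 0.484]
[-0.142  0.     0.196]
```

```bash

python3 -m pendant '[[0.455,[0.25,-0.05,0.12],0],[0.455,[0.5,-0.15,0.28],0],[0.455,[0.7,-0.3,0.5],0],[0.455,[0.741,-0.426,0.712],0],[0.455,[0.741,-0.426,0.712],0],[0.455,[0.741,-0.426,0.712],0]]'; python3 s.py
python3 -m pendant '[[0.455,[0.16,0.02,0.12],0],[0.455,[0.32,0.04,0.24],0],[0.455,[0.48,0.06,0.355],0],[0.455,[0.65,0.08,0.475],0],[0.455,[0.65,0.08,0.475],0],[0.455,[0.65,0.08,0.475],0]]'; python3 s.py .5718 .309 .032
```

```text
time: 22.45
tool_pos: [0.5697, 0.2117, 0.0595]
tool_rot: [-0.232, 0.638, 0.705, 0.206]
contact_force: [0.8, -0.0, -0.5]
gripper_width: 0.456
grasp_force: 13.6
j [-0.066  0.188  1.838  0.645  1.304 -0.401] p [0.5697 0.2117 0.0595] x [-0.078  0.804  0.589] y [ 0.995  0.101 -0.005] z [-0.064  0.585 -0.808] tilt 36.1 w 0.456 F 13.6 t 22.45
time: 23.05
tool_pos: [0.5718, 0.308, 0.0611]
tool_rot: [-0.23, 0.638, 0.705, 0.207]
contact_force: [0.3, -0.5, -0.5]
gripper_width: 0.458
grasp_force: 13.6
j [ 0.097  0.217  1.802  0.678  1.217 -0.277] p [0.5718 0.308  0.0611] x [-0.08   0.805  0.588] y [ 0.995  0.1   -0.002] z [-0.061  0.585 -0.809] tilt 36.0 w 0.458 F 13.6 t 23.05
go [-0.136  0.001  0.201]
```

```bash

python3 -m pendant '[[0.455,[-0.05,0,0.07],0],[0.455,[-0.1,0,0.14],0],[0.455,[-0.13,0,0.185],0],[0.455,[-0.136,0,0.195],0],[0.455,[-0.145,0,0.205],0],[0.455,[-0.145,0,0.205],0]]'
```

```text
time: 23.65
tool_pos: [0.5705, 0.3088, 0.0309]
tool_rot: [-0.231, 0.638, 0.705, 0.207]
contact_force: [-1.3, -0.5, 3.1]
gripper_width: 0.458
grasp_force: 13.4
```

```bash

python3 -m pendant '[[0.463,[0,0,0],0],[0.47,[0,0,0],0],[0.48,[0,0,0],0],[0.52,[0,0,0],0],[0.6,[0,0,0],0],[0.68,[0,0,0],0],[0.68,[0,0,-0.15],0],[0.68,[0,0,-0.4],0],[0.68,[0,0,-0.7],0],[0.68,[0,0,-1],0]]'
python3 -m pendant '[[1,[-0.3,0,-1],0],[1,[-0.3,0,-1],0],[1,[-0.3,0,-1],0]]' >/dev/null
python3 -m pendant '[[1,[-0.4,0,-1],0],[1,[-0.4,0,-1],0],[1,[-0.4,0,-1],0]]' >/dev/null
python3 s.py .5 -.4 .45
python3 - <<'E'
from h import *
f=grab('top'); print([(int(a),np.round(r[0]),rect(f,c,.074)) for a,r,c in blobs(f,(45,90,50),(80,255,255))])
E
```

```text
time: 24.65
tool_pos: [0.578, 0.2374, 0.1294]
tool_rot: [-0.23, 0.638, 0.705, 0.207]
contact_force: [0.3, -0.8, -0.2]
gripper_width: 0.676
grasp_force: 0.0
j [-0.353  0.071  1.58   0.568  1.762 -0.419] p [0.6002 0.027  0.2759] x [-0.08   0.806  0.587] y [0.995 0.098 0.001] z [-0.057  0.584 -0.81 ] tilt 35.9 w 1.0 F 0.0 t 25.25
go [-1.949 -1.177 -3.206]
[(214, array([320., 274.]), array([407.4,  -8.3,  64.9,  14.6,   8. ])), (228, array([184., 222.]), array([474.9, 292.4,  40.1,  32. , -82. ])), (212, array([192., 179.]), array([567.9, 296.9,  37.5,  35.7, -81.9]))]
```

Both pots stand in the white tray. Now I take the tilt back out, on the right side.

```bash

python3 -m pendant '[[1,[-0.65,-0.4,-1],0],[1,[-0.65,-0.4,-1],0],[1,[-0.65,-0.4,-1],0]]' >/dev/null
python3 -m pendant '[[1,[-0.65,-0.4,-1],0],[1,[-0.65,-0.4,-1],0],[1,[-0.65,-0.4,-1],0]]' >/dev/null
python3 -m pendant '[[1,[-0.65,-0.4,-1],0],[1,[-0.65,-0.4,-1],0],[1,[-0.65,-0.4,-1],0]]' >/dev/null
python3 s.py .1 -.75 .5
```

```text
j [-0.924  0.331  1.038  0.414  2.285 -0.831] p [ 0.4961 -0.3821  0.4264] x [-0.079  0.805  0.588] y [ 0.995  0.1   -0.003] z [-0.061  0.585 -0.809] tilt 36.0 w 1.003 F 0.0 t 26.2
go [-1.847 -3.592 -2.088]
```

```bash

python3 -m pendant '[[1,[-0.7,-1,-0.3],0],[1,[-0.7,-1,-0.3],0],[1,[-0.7,-1,-0.3],0]]' >/dev/null
python3 -m pendant '[[1,[-0.7,-1,-0.3],0],[1,[-0.7,-1,-0.3],0],[1,[-0.7,-1,-0.3],0]]' >/dev/null
python3 -m pendant '[[1,[-0.7,-1,-0.3],0],[1,[-0.7,-1,-0.3],0],[1,[-0.7,-1,-0.3],0]]' >/dev/null
python3 s.py .05 -.9 .5
```

```text
j [-1.444  0.648  0.717  0.02   2.405 -1.532] p [ 0.1656 -0.6816  0.3659] x [-0.079  0.805  0.588] y [ 0.995  0.099 -0.003] z [-0.061  0.585 -0.809] tilt 36.0 w 1.001 F 0.0 t 27.1
go [-0.732 -1.143 -1.909]
```

```bash

python3 -m pendant '[[1,[-0.8,-0.1,-0.6],0],[1,[-0.8,-0.1,-0.6],0],[1,[-0.8,-0.1,-0.6],0]]' >/dev/null
python3 s.py
python3 -m pendant '[[1,[-0.8,-0.1,-0.6],0]]' >/dev/null
python3 -m pendant '[[1,[-0.8,0,-0.6],0]]' >/dev/null
python3 -m pendant '[[1,[-0.7,0,-0.7],0]]' >/dev/null
python3 -m pendant '[[1,[-0.7,0,-0.7],0]]' >/dev/null
python3 s.py
```

```text
j [-1.46   1.084  0.055  0.011  2.62  -1.55 ] p [ 0.1634 -0.7837  0.3606] x [-0.079  0.812  0.579] y [ 0.995  0.098 -0.002] z [-0.059  0.576 -0.815] tilt 35.4 w 1.001 F 0.0 t 27.4
j [-1.482  1.093  0.055  0.005  2.62  -1.574] p [ 0.1458 -0.788   0.3539] x [-0.08   0.806  0.586] y [0.996 0.094 0.006] z [-0.05   0.584 -0.81 ] tilt 35.9 w 1.0 F 0.0 t 27.8
```

```bash

python3 -m pendant '[[1,[0.5,0,-0.9],0]]' >/dev/null
python3 -m pendant '[[1,[0.5,0,-0.9],0]]' >/dev/null
python3 s.py
python3 -m pendant '[[1,[0.1,0,-1],0]]' >/dev/null
python3 -m pendant '[[1,[0.1,0,-1],0]]' >/dev/null
python3 s.py
```

```text
j [-1.484  1.02   0.055  0.005  2.62  -1.576] p [ 0.1427 -0.7779  0.4117] x [-0.083  0.847  0.525] y [0.996 0.093 0.007] z [-0.043  0.524 -0.851] tilt 31.7 w 1.0 F 0.0 t 28.0
j [-1.49   0.96   0.055  0.006  2.62  -1.58 ] p [ 0.1375 -0.767   0.4585] x [-0.086  0.877  0.473] y [0.996 0.092 0.01 ] z [-0.035  0.472 -0.881] tilt 28.2 w 0.999 F 0.0 t 28.2
```

```bash

python3 -m pendant '[[1,[0.4,0,-0.9],0]]' >/dev/null
python3 -m pendant '[[1,[0.4,0,-0.9],0]]' >/dev/null
python3 -m pendant '[[1,[0.4,0,-0.9],0]]' >/dev/null
python3 -m pendant '[[1,[0.4,0,-0.9],0]]' >/dev/null
python3 -m pendant '[[1,[0.3,0,-0.9],0]]' >/dev/null
python3 -m pendant '[[1,[0.3,0,-0.9],0]]' >/dev/null
python3 s.py
python3 -m pendant '[[1,[0.3,0,-0.9],0]]' >/dev/null
python3 -m pendant '[[1,[0.3,0,-0.9],0]]' >/dev/null
python3 -m pendant '[[1,[0.2,0,-0.9],0]]' >/dev/null
python3 -m pendant '[[1,[0.2,0,-0.9],0]]' >/dev/null
python3 s.py
```

```text
j [-1.503  0.748  0.055  0.009  2.619 -1.588] p [ 0.1237 -0.7053  0.6163] x [-0.091  0.957  0.277] y [0.996 0.091 0.011] z [-0.014  0.277 -0.961] tilt 16.1 w 1.003 F 0.0 t 28.8
j [-1.514  0.615  0.055  0.014  2.62  -1.595] p [ 0.1131 -0.65    0.7078] x [-0.092  0.985  0.147] y [0.996 0.091 0.012] z [-0.001  0.147 -0.989] tilt 8.5 w 1.001 F 0.0 t 29.2
```

```bash

python3 -m pendant '[[1,[0.15,0,-0.9],0]]' >/dev/null
python3 -m pendant '[[1,[0.15,0,-0.9],0]]' >/dev/null
python3 -m pendant '[[1,[0.1,0,-0.9],0]]' >/dev/null
python3 -m pendant '[[1,[0.1,0,-0.9],0]]' >/dev/null
python3 s.py
python3 -m pendant '[[1,[0.7,1,1],0.46],[1,[0.7,1,1],0.46],[1,[0.7,1,1],0.46],[1,[0.7,1,1],0.46],[1,[0.7,1,1],0.46],[1,[0.7,1,1],0.46],[1,[0.7,1,1],0.46],[1,[0.7,1,1],0.46],[1,[0.7,1,1],0.46],[1,[0.7,1,1],0.46]]' >/dev/null
python3 s.py .636 -.104 .25
```

```text
j [-1.531  0.494  0.055  0.025  2.619 -1.601] p [ 0.1014 -0.5902  0.7836] x [-0.091  0.996  0.026] y [0.996 0.091 0.014] z [ 0.011  0.027 -1.   ] tilt 1.7 w 1.003 F 0.0 t 29.6
j [-1.309  0.003  0.894  0.024  2.264  0.037] p [ 0.2146 -0.4933  0.6696] x [0.971 0.237 0.018] y [ 0.237 -0.971 -0.02 ] z [ 0.013  0.023 -1.   ] tilt 1.5 w 1.001 F 0.0 t 30.6
go [ 4.117 -2.248  3.617]
```

```bash

python3 -m pendant '[[0.6,[0.85,-0.45,0.7],0.05],[0.6,[0.85,-0.45,0.7],0.05],[0.6,[0.85,-0.45,0.7],0.05]]' >/dev/null
python3 -m pendant '[[0.6,[0.85,-0.3,0.7],0],[0.6,[0.85,-0.3,0.7],0],[0.6,[0.85,-0.3,0.7],0]]' >/dev/null
python3 -m pendant '[[0.6,[0.85,-0.3,0.7],0],[0.6,[0.85,-0.3,0.7],0],[0.6,[0.85,-0.3,0.7],0]]' >/dev/null
python3 -m pendant '[[0.6,[0.85,-0.3,0.7],0],[0.6,[0.85,-0.3,0.7],0],[0.6,[0.85,-0.3,0.7],0]]' >/dev/null
python3 s.py .636 -.104 .15
```

```text
j [-0.551  0.091  1.357  0.033  1.696  0.934] p [ 0.6022 -0.2713  0.3423] x [0.996 0.089 0.018] y [ 0.09  -0.996 -0.027] z [ 0.015  0.029 -0.999] tilt 1.9 w 0.6 F 0.0 t 31.8
go [ 0.376 -1.32   1.646]
```

```bash
python3 - <<'E'
from h import *
for n in('scene','top'):
    f=grab(n); cv2.imwrite(f'pics/h_{n}.png',f['img'][:,:,::-1])
    print(n,[(int(a),np.round(r[0]),rect(f,c,.012)) for a,r,c in blobs(f,(24,120,100),(34,255,255))],[(int(a),np.round(r[0]),rect(f,c,.045)) for a,r,c in blobs(f,(0,190,100),(5,255,255))],
    [(int(a),np.round(r[0]),rect(f,c,.012)) for a,r,c in blobs(f,(0,0,0),(179,255,40),60)][:10])
E
```

```text
scene [(190, array([293., 183.]), array([ 618.5, -105.3,   74. ,   24.2,    4. ]))] [(100, array([240., 205.]), array([761.5, -85.8,  56.3,  50.8,  -6.2]))] [(98, array([273., 194.]), array([675.5, -99.1,  33.6,  25.1,   4. ])), (99, array([359., 164.]), array([438.1, -81.2,  95.4,  18.6, -21.5])), (1408, array([584., 136.]), array([-164.2,  125.2,  210.4,   88.6,    0.9])), (645, array([530.,  85.]), array([-204.3, -132.1,  515.9,  110.2,   52.8])), (694, array([560.,  27.]), array([-484.5, -272.2,  174.1,  107.2,   60.7])), (1067, array([606.,  45.]), array([-567.2, -134.3,  630.2,   65.4,   24.4])), (109, array([257.,   8.]), array([ 404.8, -865.2,  110.1,   29.7,   71. ]))]
top [(293, array([375., 188.]), array([ 619.1, -105.6,   76.6,   23.2,    6.4]))] [(455, array([361., 268.]), array([432.2, -91.7,  92.8,  26.7, -19.6])), (257, array([382., 130.]), array([ 749.5, -101.3,   55.6,   55.3,   -8.9]))] [(61, array([170., 270.]), array([370.6, 322.9,  64.3,   6.5, -82. ])), (471, array([512., 150.]), array([ 755.5, -417.3,   85.6,   82.1,  -13.3])), (152, array([550., 119.]), array([ 847.9, -500.9,  113.9,   19.6,  -38.4])), (631, array([626.,  34.]), array([1100.1, -682.2,  156.4,   44.9,  -38. ]))]
```

```bash

python3 -m pendant '[[0.6,[0.2,-0.66,0.8],0],[0.6,[0.2,-0.66,0.8],0],[0.6,[0.2,-0.66,0.8],0]]' >/dev/null
python3 -m pendant '[[0.6,[0.18,-0.66,0.8],0],[0.6,[0.18,-0.66,0.8],0],[0.6,[0.18,-0.66,0.8],0],[0.6,[0.18,-0.66,0.8],0]]' >/dev/null
python3 s.py .637 -.1035 .03; python3 s.py .637 -.1035 .006
```

```text
j [-0.293  0.127  1.63   0.034  1.384  1.181] p [ 0.6329 -0.1029  0.1534] x [0.996 0.091 0.013] y [ 0.091 -0.995 -0.031] z [ 0.01   0.032 -0.999] tilt 1.9 w 0.602 F 0.0 t 32.6
go [0.021 0.04  1.028]
j [-0.293  0.127  1.63   0.034  1.384  1.181] p [ 0.6329 -0.1029  0.1534] x [0.996 0.091 0.013] y [ 0.091 -0.995 -0.031] z [ 0.01   0.032 -0.999] tilt 1.9 w 0.602 F 0.0 t 32.6
go [0.018 0.046 1.228]
```

```bash

python3 -m pendant '[[0.6,[0.01,0.02,0.4],0],[0.6,[0.02,0.04,0.8],0],[0.6,[0.02,0.04,1],0],[0.6,[0.02,0.04,1],0]]' >/dev/null
python3 -m pendant '[[0.5,[0,0,0.15],0],[0.4,[0,0,0.22],0],[0.3,[0,0,0.22],0],[0.2,[0,0,0.22],0],[0.2,[0,0,0.22],0],[0.15,[0,0,0.22],0],[0.15,[0,0,0.22],0]]'
python3 -m pendant '[[0.15,[0,0,-0.3],0],[0.15,[0,0,-0.7],0],[0.15,[0,0,-0.9],0],[0.15,[0,0,-0.9],0]]'; python3 s.py .52 -.322 .12; python3 s.py .51 -.322 .04
```

```text
time: 33.7
tool_pos: [0.6377, -0.1044, 0.0078]
tool_rot: [-0.015, 0.999, 0.044, 0.007]
contact_force: [-0.2, -0.7, -0.5]
gripper_width: 0.15
grasp_force: 0.0
time: 34.1
tool_pos: [0.6397, -0.1088, 0.1217]
tool_rot: [-0.013, 0.999, 0.044, 0.011]
contact_force: [0.2, 0.2, 0.7]
gripper_width: 0.149
grasp_force: 0.0
j [-0.298  0.164  1.644  0.034  1.321  1.175] p [ 0.6397 -0.1088  0.1217] x [0.996 0.088 0.023] y [ 0.089 -0.996 -0.026] z [ 0.021  0.028 -0.999] tilt 2.0 w 0.149 F 0.0 t 34.1
go [-1.151  1.681 -0.056]
j [-0.298  0.164  1.644  0.034  1.321  1.175] p [ 0.6397 -0.1088  0.1217] x [0.996 0.088 0.023] y [ 0.089 -0.996 -0.026] z [ 0.021  0.028 -0.999] tilt 2.0 w 0.149 F 0.0 t 34.1
go [-1.249  1.691  0.608]
```

The grip closed on nothing, so I look.

```bash

python3 -m pendant '[[0.6,[-0.3,0.8,-0.3],0],[0.6,[-0.3,0.8,-0.3],0],[0.6,[-0.3,0.8,-0.3],0]]' >/dev/null
python3 - <<'E'
from h import *
for n in('scene','top'):
    f=grab(n); cv2.imwrite(f'pics/h2_{n}.png',f['img'][:,:,::-1])
    print(n,[(int(a),np.round(r[0]),rect(f,c,.012)) for a,r,c in blobs(f,(24,120,100),(34,255,255),10)],
    [(int(a),np.round(r[0]),rect(f,c,.012)) for a,r,c in blobs(f,(0,0,0),(179,255,40),60)][:4])
f=_f=grab('scene');cv2.imwrite('pics/s4.png',cv2.resize(f['img'][80:300,180:460],None,fx=2.5,fy=2.5)[:,:,::-1])
E
```

```text
scene [(186, array([292., 183.]), array([ 618.9, -105.3,   74.7,   24.2,    4. ]))] [(96, array([273., 194.]), array([675.6, -99.1,  33.6,  25.1,   4. ])), (103, array([359., 163.]), array([439. , -78.5,  96. ,  19.8, -16.8])), (1291, array([595., 136.]), array([-188.4,  139.5,  217.3,   78.8,    3. ])), (426, array([546., 103.]), array([-169.9,  -24.3,  334.3,   65.5,   59.5]))]
top [(283, array([375., 188.]), array([ 619.1, -105.7,   76.6,   23.2,    6.4])), (22, array([345.,  98.]), array([830.8,  -7.8,  53.9,   5.9, -87.4])), (13, array([360.,  73.]), array([900.9, -35.7,  67.3,   6. ,  -2.1]))] [(67, array([170., 270.]), array([370.6, 322.9,  64.4,   6.5, -82. ])), (126, array([469., 110.]), array([ 843.1, -308.8,  108.3,   13.8,  -26.2]))]
```

View pics/s4.png

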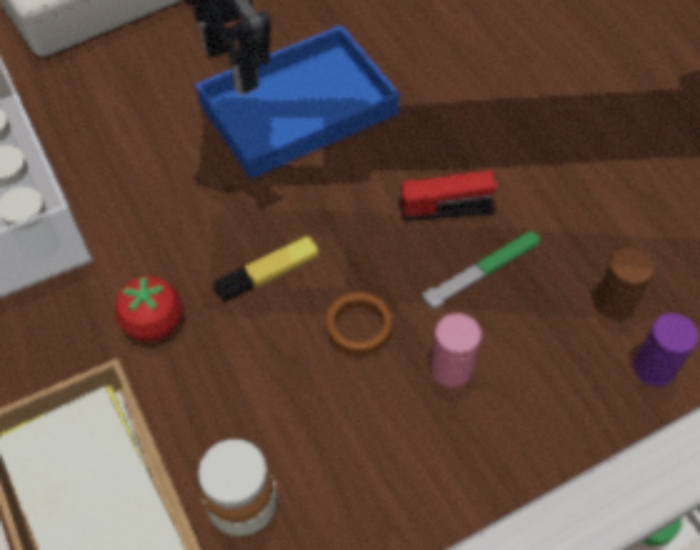

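The highlighter hasn't moved (crop (268,268)). The fingers closed above it because the tips sit back when partly open, so I'll go lower.

```bash

python3 -m pendant '[[0.4,[0.28,-0.78,0.3],0],[0.4,[0.28,-0.78,0.3],0],[0.4,[0.28,-0.78,0.3],0]]' >/dev/null; python3 s.py .637 -.1035 .012
```

```text
j [-0.295  0.168  1.659  0.036  1.321  1.172] p [ 0.6323 -0.1035  0.1107] x [0.996 0.094 0.008] y [ 0.095 -0.995 -0.035] z [ 0.004  0.035 -0.999] tilt 2.0 w 0.397 F 0.0 t 34.85
go [0.033 0.032 0.822]
```

```bash

python3 -m pendant '[[0.4,[0.03,0.03,0.4],0],[0.4,[0.03,0.03,0.75],0],[0.4,[0.03,0.03,0.82],0],[0.4,[0.03,0.03,0.85],0],[0.4,[0.03,0.03,0.87],0],[0.4,[0.03,0.03,0.87],0]]'
python3 -m pendant '[[0.4,[0,0,0.02],0],[0.4,[0,0,0.02],0]]'
python3 -m pendant '[[0.4,[0,0,0.02],0],[0.4,[0,0,0.02],0]]';python3 s.py .637 -.1035 0
```

```text
time: 35.45
tool_pos: [0.6407, -0.1108, 0.013]
tool_rot: [-0.015, 0.999, 0.044, 0.008]
contact_force: [-0.0, -0.2, -0.1]
gripper_width: 0.397
grasp_force: 0.0
time: 35.65
tool_pos: [0.6399, -0.1106, 0.0096]
tool_rot: [-0.015, 0.999, 0.044, 0.007]
contact_force: [-0.7, 1.0, 0.5]
gripper_width: 0.401
grasp_force: 0.0
time: 35.85
tool_pos: [0.639, -0.1102, 0.0058]
tool_rot: [-0.015, 0.999, 0.044, 0.006]
contact_force: [-0.5, 0.0, -0.0]
gripper_width: 0.397
grasp_force: 0.0
j [-0.301  0.301  1.695  0.036  1.144  1.167] p [ 0.639  -0.1102  0.0058] x [0.996 0.088 0.013] y [ 0.089 -0.996 -0.03 ] z [ 0.011  0.031 -0.999] tilt 1.9 w 0.397 F 0.0 t 35.85
go [-0.012 -0.056  0.05 ]
```

```bash

python3 -m pendant '[[0.4,[-0.01,-0.05,0],0],[0.4,[-0.01,-0.05,0.02],0],[0.4,[-0.01,-0.05,0.04],0],[0.4,[-0.01,-0.05,0.04],0]]'
python3 -m pendant '[[0.36,[0,0,0],0],[0.32,[0,0,0],0],[0.28,[0,0,0],0],[0.28,[0,0,0],0]]'; python3 -m pendant '[[0.24,[0,0,0],0],[0.2,[0,0,0],0],[0.15,[0,0,0],0],[0.15,[0,0,0],0]]'; python3 s.py .637 -.1035 0
```

```text
time: 36.25
tool_pos: [0.637, -0.1039, 0.0006]
tool_rot: [-0.015, 0.999, 0.044, 0.006]
contact_force: [0.4, -0.4, 0.0]
gripper_width: 0.399
grasp_force: 0.0
time: 36.65
tool_pos: [0.6375, -0.1042, 0.0013]
tool_rot: [-0.015, 0.999, 0.044, 0.006]
contact_force: [0.2, -0.2, 0.8]
gripper_width: 0.281
grasp_force: 0.0
time: 37.05
tool_pos: [0.6374, -0.1042, 0.0013]
tool_rot: [-0.015, 0.999, 0.044, 0.006]
contact_force: [0.9, 0.7, -0.1]
gripper_width: 0.149
grasp_force: 0.0
j [-0.293  0.302  1.703  0.036  1.135  1.174] p [ 0.6374 -0.1042  0.0013] x [0.996 0.088 0.014] y [ 0.089 -0.996 -0.03 ] z [ 0.011  0.031 -0.999] tilt 1.9 w 0.149 F 0.0 t 37.05
go [-0.003 -0.005  0.011]
```

```bash
python3 - <<'E'
from h import *
f=grab('scene');a=cv2.resize(f['img'][130:230,230:330],None,fx=5,fy=5)
f=grab('top');b=cv2.resize(f['img'][140:240,320:380],None,fx=5,fy=5)
cv2.imwrite('pics/s5.png',np.hstack([a,b])[:,:,::-1])
E
```

```text
(no output)
```

View pics/s5.png

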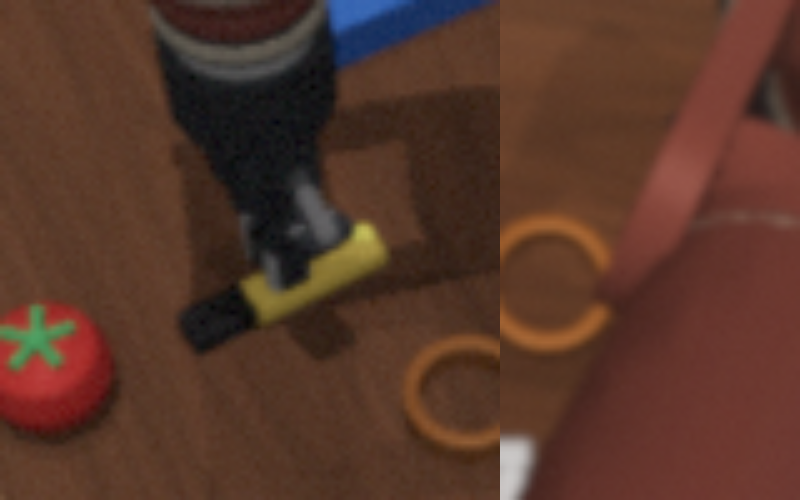

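The shut tips (left crop (290,270)) still hover over the pen's top. I open and go down in small steps until the fingers feel the bench.

```bash

python3 -m pendant '[[0.4,[0,0,-0.03],0],[0.4,[0,0,-0.03],0],[0.4,[0,0,0],0],[0.4,[0,0,0.03],0]]'|tail -5
python3 -m pendant '[[0.4,[0,0,0.025],0],[0.4,[0,0,0.025],0]]'
python3 -m pendant '[[0.4,[0,0,0.02],0],[0.4,[0,0,0.02],0]]'
python3 -m pendant '[[0.4,[0,0,0.015],0],[0.4,[0,0,0.015],0]]'
```

```text
tool_pos: [0.6375, -0.1041, -0.0025]
tool_rot: [-0.015, 0.999, 0.044, 0.006]
contact_force: [0.3, 0.5, -1.1]
gripper_width: 0.396
grasp_force: 0.0
time: 37.75
tool_pos: [0.6367, -0.1037, -0.0065]
tool_rot: [-0.016, 0.999, 0.044, 0.005]
contact_force: [-1.0, -0.2, 0.6]
gripper_width: 0.4
grasp_force: 0.0
time: 37.95
tool_pos: [0.6373, -0.1038, -0.0082]
tool_rot: [-0.015, 0.999, 0.044, 0.006]
contact_force: [-0.6, -0.1, -0.0]
gripper_width: 0.398
grasp_force: 0.0
time: 38.15
tool_pos: [0.6374, -0.1038, -0.0098]
tool_rot: [-0.015, 0.999, 0.044, 0.006]
contact_force: [-0.6, -0.4, -0.0]
gripper_width: 0.397
grasp_force: 0.0
```

```bash

python3 -m pendant '[[0.35,[0,0,0],0],[0.3,[0,0,0],0],[0.26,[0,0,0],0],[0.26,[0,0,0],0]]'|tail -4; python3 -m pendant '[[0.22,[0,0,0],0],[0.2,[0,0,0],0],[0.2,[0,0,0],0]]'
```

```text
tool_rot: [-0.015, 0.999, 0.044, 0.006]
contact_force: [0.0, -0.0, 1.4]
gripper_width: 0.259
grasp_force: 0.4
time: 38.85
tool_pos: [0.6379, -0.104, -0.009]
tool_rot: [-0.015, 0.999, 0.044, 0.006]
contact_force: [-0.3, 0.5, 3.0]
gripper_width: 0.214
grasp_force: 58.6
```

Gripped. Lift and carry it to the blue tray.

```bash

python3 -m pendant '[[0.2,[0,0,-0.2],0],[0.2,[0,0,-0.55],0],[0.2,[0,0,-0.8],0],[0.2,[0,0,-0.8],0]]'; python3 s.py .512 -.316 .1; python3 s.py .512 -.316 .002
```

```text
time: 39.25
tool_pos: [0.6402, -0.108, 0.0925]
tool_rot: [-0.014, 0.999, 0.044, 0.011]
contact_force: [1.0, 0.3, 0.8]
gripper_width: 0.217
grasp_force: 58.6
j [-0.297  0.193  1.663  0.034  1.274  1.175] p [ 0.6402 -0.108   0.0925] x [0.996 0.088 0.023] y [ 0.089 -0.996 -0.026] z [ 0.021  0.028 -0.999] tilt 2.0 w 0.217 F 58.6 t 39.25
go [-1.216  1.63  -0.133]
j [-0.297  0.193  1.663  0.034  1.274  1.175] p [ 0.6402 -0.108   0.0925] x [0.996 0.088 0.023] y [ 0.089 -0.996 -0.026] z [ 0.021  0.028 -0.999] tilt 2.0 w 0.217 F 58.6 t 39.25
go [-1.235  1.651  0.683]
```

```bash

python3 -m pendant '[[0.2,[-0.61,0.82,-0.06],0],[0.2,[-0.61,0.82,-0.06],0],[0.2,[-0.61,0.82,-0.06],0]]' >/dev/null
python3 -m pendant '[[0.2,[-0.61,0.82,-0.06],0],[0.2,[-0.61,0.82,-0.06],0],[0.2,[-0.61,0.82,-0.06],0],[0.2,[-0.61,0.82,-0.06],0]]' >/dev/null; python3 s.py .512 -.314 .004
```

```text
j [-0.701  0.096  1.773  0.032  1.286  0.776] p [ 0.5059 -0.3182  0.0917] x [0.996 0.084 0.012] y [ 0.084 -0.996 -0.031] z [ 0.01   0.032 -0.999] tilt 1.9 w 0.215 F 58.7 t 39.95
go [ 0.045 -0.009  0.732]
```

```bash

python3 -m pendant '[[0.2,[0.03,-0.01,0.3],0],[0.2,[0.04,-0.01,0.6],0],[0.2,[0.04,-0.01,0.72],0],[0.2,[0.04,-0.01,0.72],0],[0.3,[0.04,-0.01,0.72],0],[0.34,[0.04,-0.01,0.72],0],[0.34,[0.04,-0.01,0.3],0],[0.5,[0.04,-0.01,0],0],[0.65,[0.04,-0.01,-0.2],0],[0.65,[0.04,-0.01,-0.2],0]]'; 
python3 - <<'E'
from h import *
for n in('scene','top'):
    f=grab(n); print(n,[(int(a),np.round(r[0]),rect(f,c,.016)) for a,r,c in blobs(f,(22,110,80),(36,255,255),30)],[(int(a),np.round(r[0]),rect(f,c,.045)) for a,r,c in blobs(f,(0,190,100),(5,255,255))])
E
python3 s.py .433 -.091 .12
```

```text
time: 40.95
tool_pos: [0.5159, -0.3182, 0.1249]
tool_rot: [-0.011, 0.999, 0.044, 0.011]
contact_force: [0.5, -0.1, 0.8]
gripper_width: 0.648
grasp_force: 0.0
scene [(142, array([300., 114.]), array([ 496.8, -310. ,   72.7,   26.8,    2.9]))] [(107, array([240., 205.]), array([762.2, -84.7,  56.5,  47.6, -11.6]))]
top [(275, array([460., 253.]), array([ 497.2, -311.4,   76.1,   20. ,    3.9]))] [(451, array([360., 268.]), array([432.9, -91.3,  93.5,  25.8, -19.9])), (254, array([381., 130.]), array([ 749.8, -101.2,   55.3,   54.5,   79.9]))]
j [-0.691  0.075  1.746  0.032  1.328  0.784] p [ 0.5132 -0.3159  0.119 ] x [0.996 0.088 0.016] y [ 0.089 -0.996 -0.027] z [ 0.014  0.029 -0.999] tilt 1.8 w 0.653 F 0.0 t 41.05
go [-0.5   -1.926  0.036]
```

The highlighter lies in the blue tray. Next is the stapler, which I grip just to the hinge side of its middle.

```bash

python3 -m pendant '[[0.65,[-0.2,-0.95,0],0.14],[0.65,[-0.2,-0.95,0],0.14],[0.65,[-0.2,-0.95,0],0.14],[0.65,[-0.2,-0.95,0],0.14]]' >/dev/null
python3 s.py .443 -.0955 .1

```

```text
j [-0.562 -0.127  1.946  0.033  1.334  1.35 ] p [ 0.4767 -0.2011  0.118 ] x [ 0.94  -0.342 -0.004] y [-0.342 -0.939 -0.034] z [ 0.008  0.033 -0.999] tilt 2.0 w 0.652 F 0.0 t 41.45
go [-0.565 -0.725  0.177]
```

```bash

python3 -m pendant '[[0.65,[-0.565,-0.725,0.15],0],[0.65,[-0.565,-0.725,0.15],0],[0.65,[-0.565,-0.725,0.15],0],[0.65,[-0.565,-0.725,0.15],0]]' >/dev/null
python3 s.py .443 -.0955 .006
```

```text
j [-0.402 -0.284  2.104  0.033  1.326  1.508] p [ 0.444  -0.0974  0.1037] x [ 0.94  -0.341 -0.002] y [-0.341 -0.94  -0.033] z [ 0.009  0.031 -0.999] tilt 1.9 w 0.653 F 0.0 t 41.85
go [-0.012  0.014  0.814]
```

```bash

python3 -m pendant '[[0.65,[-0.01,0.01,0.35],0],[0.65,[-0.01,0.01,0.65],0],[0.65,[-0.01,0.01,0.78],0],[0.65,[-0.01,0.01,0.81],0],[0.5,[-0.01,0.01,0.81],0],[0.4,[-0.01,0.01,0.81],0],[0.32,[-0.01,0.01,0.81],0],[0.25,[-0.01,0.01,0.81],0],[0.25,[-0.01,0.01,0.81],0]]'
python3 -m pendant '[[0.25,[0,0,-0.2],0],[0.25,[0,0,-0.5],0],[0.25,[0,0,-0.9],0],[0.25,[0,0,-0.9],0],[0.25,[0,0,-0.9],0]]'
python3 s.py .52 -.262 .11; python3 s.py .52 -.262 .02
```

```text
time: 42.75
tool_pos: [0.446, -0.0967, 0.0097]
tool_rot: [-0.016, 0.985, -0.175, 0.004]
contact_force: [-0.5, -0.8, 7.1]
gripper_width: 0.272
grasp_force: 58.7
time: 43.25
tool_pos: [0.4441, -0.0998, 0.1173]
tool_rot: [-0.016, 0.985, -0.175, 0.004]
contact_force: [-0.8, 0.1, -0.9]
gripper_width: 0.272
grasp_force: 59.1
j [-0.407 -0.303  2.095  0.034  1.348  1.508] p [ 0.4441 -0.0998  0.1173] x [ 0.939 -0.344  0.003] y [-0.344 -0.939 -0.033] z [ 0.014  0.029 -0.999] tilt 1.9 w 0.272 F 59.1 t 43.25
go [1.058 1.053 0.03 ]
j [-0.407 -0.303  2.095  0.034  1.348  1.508] p [ 0.4441 -0.0998  0.1173] x [ 0.939 -0.344  0.003] y [-0.344 -0.939 -0.033] z [ 0.014  0.029 -0.999] tilt 1.9 w 0.272 F 59.1 t 43.25
go [1.056 1.078 0.78 ]
```

```bash

python3 -m pendant '[[0.25,[0.54,0.55,0],-0.07],[0.25,[0.54,0.55,0],-0.07],[0.25,[0.54,0.55,0],-0.07]]' >/dev/null
python3 -m pendant '[[0.25,[0.54,0.5,0],-0.07],[0.25,[0.54,0.5,0],-0.07],[0.25,[0.54,0.5,0],-0.07],[0.25,[0.54,0.5,0],-0.07]]' >/dev/null
python3 s.py .52 -.266 .024
```

```text
j [-0.579  0.064  1.775  0.033  1.316  0.895] p [ 0.5365 -0.2508  0.1094] x [0.996 0.087 0.01 ] y [ 0.088 -0.996 -0.033] z [ 0.007  0.034 -0.999] tilt 2.0 w 0.268 F 59.2 t 43.95
go [-0.155  0.138  0.706]
```

```bash

python3 -m pendant '[[0.25,[-0.15,0.14,0.1],0],[0.25,[-0.15,0.14,0.4],0],[0.25,[-0.15,0.14,0.65],0],[0.25,[-0.15,0.14,0.7],0],[0.25,[-0.15,0.14,0.7],0]]'; python3 s.py .52 -.266 .024
python3 -m pendant '[[0.32,[0,0,0],0],[0.38,[0,0,0],0],[0.42,[0,0,0],0],[0.42,[0,0,-0.3],0],[0.5,[0,0,-0.7],0],[0.5,[0,0,-1],0],[0.5,[0,0,-1],0]]'
python3 -m pendant '[[0.5,[0,-0.5,-0.9],0],[0.5,[-0.5,-0.8,-0.9],0],[0.5,[-0.8,-0.8,-0.9],0],[0.5,[-0.8,-0.8,-0.9],0],[0.5,[-0.8,-0.8,-0.9],0]]'
python3 - <<'E'
from h import *
for n in('scene','top'):
    f=grab(n); print(n,[(int(a),np.round(r[0]),rect(f,c,.018)) for a,r,c in blobs(f,(22,110,80),(36,255,255),30)],[(int(a),np.round(r[0]),rect(f,c,.049)) for a,r,c in blobs(f,(0,190,100),(5,255,255))],[(int(a),np.round(r[0]),rect(f,c,.074)) for a,r,c in blobs(f,(45,90,50),(80,255,255),20)])
    cv2.imwrite(f'pics/end_{n}.png',f['img'][:,:,::-1])
E
```

```text
time: 44.45
tool_pos: [0.5205, -0.2654, 0.0256]
tool_rot: [-0.017, 0.999, 0.045, 0.005]
contact_force: [-0.4, 0.4, -0.2]
gripper_width: 0.275
grasp_force: 59.3
j [-0.615  0.148  1.838  0.034  1.169  0.853] p [ 0.5205 -0.2654  0.0256] x [0.996 0.089 0.01 ] y [ 0.089 -0.995 -0.033] z [ 0.008  0.034 -0.999] tilt 2.0 w 0.275 F 59.3 t 44.45
go [-0.005  0.005  0.013]
time: 45.15
tool_pos: [0.5249, -0.2739, 0.1563]
tool_rot: [-0.011, 0.999, 0.044, 0.012]
contact_force: [0.3, 0.4, 1.3]
gripper_width: 0.497
grasp_force: 0.0
time: 45.65
tool_pos: [0.4147, -0.1868, 0.2608]
tool_rot: [-0.013, 0.999, 0.044, 0.009]
contact_force: [0.5, 0.2, -0.0]
gripper_width: 0.501
grasp_force: 0.0
scene [(73, array([299., 113.]), array([ 498.2, -314. ,   71.4,   16.4,    7.5]))] [(97, array([240., 206.]), array([762.2, -81.2,  55.7,  45.6, -10.6]))] [(68, array([407., 318.]), array([572.4, 313.6,  34. ,  11.1,   1.1])), (42, array([446., 294.]), array([479.2, 310.2,  32. ,   8. ,   3.5])), (41, array([236., 196.]), array([761.2, -90.7,  29.6,  29.5,  62.3])), (135, array([383., 180.]), array([439.9,  26.8,  66.5,  16. ,   6.9])), (177, array([312.,   7.]), array([ 268.5, -685.9,  169.4,   46.9,   -2. ]))]
top [(173, array([461., 249.]), array([ 506.7, -311.6,   56.9,   21.6,    1. ]))] [(309, array([444., 246.]), array([ 505.2, -263.7,   88.3,   19.8,    5.9])), (261, array([381., 130.]), array([ 747.6, -100.1,   55.7,   54. ,   77.1]))] [(211, array([320., 274.]), array([407.4,  -8.3,  64.9,  14.6,   8. ])), (228, array([184., 222.]), array([474.9, 292.4,  40.1,  32. , -82. ])), (212, array([192., 179.]), array([567.9, 296.9,  37.5,  35.7, -81.9])), (24, array([383., 124.]), array([751.8, -99.6,  24.8,  18.1,  89.5]))]
```

View pics/end_scene.png

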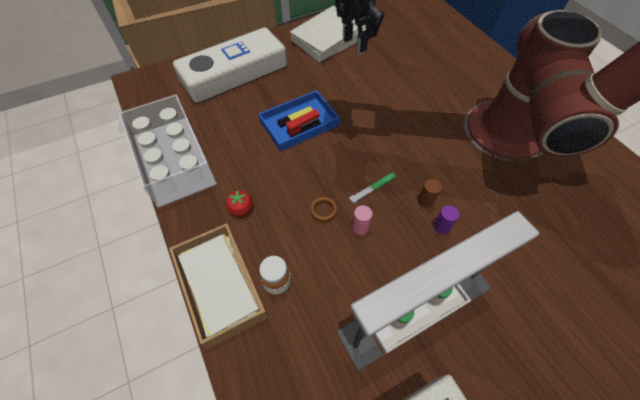

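The final picture shows the highlighter and stapler in the blue tray at (300,120). Both pots stand in the white tray, with lids at (407,318) and (446,294), and the bystanders look unmoved. Handing in.

```bash
python3 -c "
from plant import manip
print(manip.job_done())"
```

```text
the job is handed in; nothing more can be done
None
```

The job is handed in at about 46 s: the last pictures show both pots standing in the white tray, the highlighter and stapler in the blue tray, and the lamp and bystanders apparently undisturbed, but the hand-in returned no verdict.

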